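# Wipe the tasting dish's foot and present it a quarter turn round

## Robot

A 7-joint arm with a two-finger parallel gripper is mounted at the origin on a cart in front of the work surface, level with it; the furniture and walls round the work are solid. World frame = base frame: x ahead of the robot, y to its left, z up, the work surface at z = 0. Lengths are in m, angles in rad, forces in N, time in s.
With the tool pointing down it reaches from about 0.425 to 0.8 m from the base axis. Payload 8.3 kg.
Tool frame: the origin (TCP) lies between the finger pads; the fingertips stand 22 mm ahead of it and the grasp point (between the pads) lies 3 mm ahead of it; z points along the fingers, y is the direction in which the jaws open and shut (so a half turn about z gives the same grasp; the last joint's range is limited). The gripper opens to 85 mm and grips with 20 to 120 N. Pads are 22 mm wide; open, the fingers measure 114 mm over their backs; the gripper's body (76 mm by 85 mm) begins 54 mm behind the grasp point. The pads swing forward as they close: fully open they stand 13 mm farther back than shut.
Start: joints at [1.147, 0.383, 0.016, 1.37, -0.006, 1.388, -0.046], TCP at [0.221, -0.585, 0.253] pointing down, gripper open.
Joint ranges: [-2.95, 2.95], [-0.25, 2.06], [-1.52, 1.56], [0.18, 2.33], [-1.44, 4.58], [0.02, 2.06], [-3.01, 3.01]. Speed limits (rad/s): [2.39, 2.39, 3.01, 3.01, 3.14, 3.14, 3.14].

## Interface

Orientations are given as a rotation vector (axis times angle).
In Python, from cell import monitor, imaging, env gives the robot as it stands.
- The arm moves only by the shell command python3 -m inch 'ROWS' [FORCE]. ROWS is JSON, a list of rows, each a list of 5 numbers: the shift along the tool's x, y, z in mm, then the turn about the tool's z in degrees, then the opening in per cent of the stroke, from 0 (shut) to 100 (fully open). In form: [[dx, dy, dz, yaw, fingers], ...]. A call has exactly 8 rows; each row shifts and turns the commanded pose from where the row before left it, along the tool's axes as they then stand; what a row does not reach is not made up. A row lasts 1/10 s, in which the tool goes at most 50 mm and 8.59 degrees, less where a joint would pass 70% of its speed; a pose out of reach is approached as far as the arm can. A call with a gripper value outside its range is refused whole. The fingers move at their own pace and stop on an object; FORCE is the grip in N (left out, the last holds). Time passes only in rows, so rows that do not move let the fingers close, or fill a call up. It gives the time, the measured TCP pose, the force and the opening at its end, in the units of the state.
- monitor.state(): the state, without advancing time (a new reading comes with each control period).
- imaging.snapshot(name): name is "side" or "top" or "wrist"; returns a dict with "img" (480x640x3 uint8, red, green, blue), "z_map" (480x640 float32, m along the optical axis (not along the pixel's ray), 0 where there is no reading), "fx", "fy", "cx", "cy" (pixels), "rvec" (rotation vector, rad) and "tvec" (3), from world to camera coordinates, as OpenCV has them; the wrist camera has in their place "hand_eye" (4x4, takes a point from camera to tool coordinates, whose origin is the TCP and whose axes are the flange's). Camera axes: x right, y down, z forward; pixel columns grow to the right and rows downward; lengths in m; the calibration is good to about 2 mm. A picture is of the moment at which its call begins: read the wrist's pose just before it.
- env.finish_job(): hands the job in, once; it reports no verdict.
The state is a dict: "clock": time; "joints": joint angles; "dq": joint speeds; "effort": joint torques, N m; "tcp_pos": TCP position; "ee_rot": TCP orientation; "wrist_force": force on the tool from outside, world axes, zero at the start; "ft_torque": the same for the moment, N m; "opening": opening from 0.0 (shut) to 1.0 (fully open).
Only numpy, scipy, OpenCV 4.12 (cv2) and the standard library are available. Lean on these libraries where they do the work, as an engineer would, in place of code of your own. Each camera call takes 0.05 s, during which the arm holds its last target. There are 200 camera calls.

## Task

Take the footed tasting dish by its arched handle off its stand without spilling the chocolate ball that rolls loose in it, and wipe the cocoa dust off its foot by pressing the foot gently down, by a few millimetres, first on the middle of the round felt pad and then on the middle of the square one. Then bring the dish, not yet turned, centrally about 10 cm above the serving plate, and only there turn it, kept level, about a quarter turn anticlockwise until its lip points the way of the plate's brass post, with the ball lying in the middle of the dish. Never let the ball roll out to the rim, leave the other things where they are, and finish still holding the dish there, still and level.

Things in the scene. Friction and masses are not known exactly. Their poses are not given: they have to be found in the camera images.
- dish: Loose white footed dish, 112 mm across, 0.12 to 0.24 kg, hanging from an arched handle that spans it along its y. Origin: centre of the underside of its foot (22 mm across), z up. Flat underside (88 mm across) at z = 28 mm, conical floor (9 degrees) lowest in the middle at 34 mm, rim at 48 mm, inner radius 49 mm. A lip juts out along +x to 71 mm. Starts on the stand, lip roughly to world +x.
- dish_grip (a point): Centre of the wooden grip bar on top of the arched handle, 112 mm above the dish's origin; the bar is 12 mm thick along the dish's x, 46 mm long along y and 16 mm high, so it is gripped from above with the fingers closing along the dish's x.
- dish_middle (a point): Point on the dish's axis where the centre of the ball is when it lies in the middle, 46 mm above the dish's origin.
- dish_lip (a point): Outer end of the dish's lip, 70 mm along the dish's +x from its axis and 43.5 mm above its origin.
- ball_center (a point): Centre of the dark chocolate ball, 24 mm diameter, about 12 g, that lies loose in the middle of the dish and rolls if the dish is jerked or tilted.
- stand: Fixed round steel stand: a foot 92 mm across with a short open tube 72 mm across (inside 62 mm) whose top is 40 mm above its origin (centre of underside). The dish's underside rests on the tube, its foot hanging free inside 12 mm above the worktop; lift it straight up 35 mm to clear.
- round_pad: Fixed round aluminium housing, 58 mm across and 16 mm high, with a sprung round grey felt pad in it. Origin at the centre of the underside. The round and the square pad may stand in either order. Behind the pads stands a fixed open gift box (x 0.52 to 0.63, y 0.03 to 0.19, 36 mm high, its raised lid up to z = 0.15 at x = 0.58 and beyond): carry the dish past in front of it.
- round_pad_top (a point): Centre of the top of the round felt pad (46 mm across), 26 mm above the worktop when not pressed; it goes down with the pad.
- round_pad_felt (a joint): How far the round felt pad is pressed down, in m: 0 up, stop at 0.008. Spring: about 1 N to start it, 2.5 N at 3 mm, 5 N at 8 mm. A press of 3 mm or more wipes the foot.
- square_pad: Fixed square aluminium housing, 56 x 56 mm and 16 mm high, with a sprung square grey felt pad in it. Origin at the centre of the underside.
- square_pad_top (a point): Centre of the top of the square felt pad (45 x 45 mm), 26 mm above the worktop when not pressed; it goes down with the pad.
- square_pad_felt (a joint): How far the square felt pad is pressed down, in m: same spring and travel as the round one.
- serving_plate: Fixed marble disc, 120 mm across and 12 mm thick, origin at the centre of its underside, with an ear towards its own +y (roughly the robot's left) that carries a small brass post.
- plate_middle (a point): Centre of the top of the marble disc, 12 mm above the worktop.
- plate_over_lip (a point): Point on the plate's top 70 mm from its middle towards the brass post: the end of the dish's lip finishes straight above it.
- plate_post (a point): Top of the brass post, 78 mm from the plate's axis along its +y, 38 mm above the worktop.
- bell: Bystander: counter bell, 82 mm across, 56 mm high; origin under its centre.
- mini_box: Bystander: small white gift box with ribbon, 55 x 55 x 43 mm; origin under its centre.
- timer: Bystander: white kitchen timer with black dial, 56 x 56 x 27 mm; origin under its centre.
- ribbon_spool: Bystander: spool of ribbon, 62 mm across, 24 mm high; origin under its centre.
- square_praline: Bystander: single square praline, 24 x 24 x 18 mm; origin under its centre.
- ball: The chocolate ball as a body; its origin is a point on its surface (the lowest at the start) that turns as it rolls, so use ball_center.
Things that resemble listed ones, but are neither listed nor needed, are in the scene too. What is shaped like the round_pad but green is not meant.

How it is judged:
On the way, in this order (a step that is already met when the one before it is completed fails the run):
1. the held dish's foot presses the round felt pad down by 3 mm or more (value of joint round_pad_felt above 0.003 m and distance between dish and round_pad_top below 0.018 m and angle between dish's own z axis and vertical below 0.15 rad and contact force between the fingers and dish above 0.5 N), for 0.1 s.
2. then the held dish's foot presses the square felt pad down by 3 mm or more (value of joint square_pad_felt above 0.003 m and distance between dish and square_pad_top below 0.018 m and angle between dish's own z axis and vertical below 0.15 rad and contact force between the fingers and dish above 0.5 N), for 0.1 s.
3. then the held dish is above the serving plate, not yet turned (lip still more than 60 mm from its mark) (horizontal distance between dish and plate_middle below 0.03 m and height (world z) of dish above 0.06 m and horizontal distance between dish_lip and plate_over_lip above 0.06 m and contact force between the fingers and dish above 0.5 N), for 0.1 s.
At the end, for the whole second after the job is handed in: The gripper holds the dish still over the serving plate: foot within 20 mm of the plate's axis and 70 to 170 mm above the worktop, tilt under 0.1 rad, lip end within 25 mm sideways of the mark towards the post, ball within 15 mm of the dish's middle and untouched (horizontal distance between dish and plate_middle below 0.02 m and horizontal distance between dish_lip and plate_over_lip below 0.025 m and height (world z) of dish between 0.07 and 0.17 m and angle between dish's own z axis and vertical below 0.1 rad and distance between ball_center and dish_middle below 0.015 m and linear speed of dish below 0.02 m/s and angular speed of dish below 0.15 rad/s and contact force between the fingers and dish above 1 N and contact force between the fingers and ball below 0.1 N); the arm keeps its last pose, push and grip.
It fails at once if the ball rolls out to the rim or leaves the dish (distance between ball_center and dish_middle above 0.036 m).
It fails at once if the dish is tipped by more than 0.35 rad (angle between dish's own z axis and vertical above 0.35 rad).
It fails at once if a pad is struck hard by the dish (over 18 N) (contact force between dish and round_pad above 18 N or contact force between dish and square_pad above 18 N).
It fails at once if a bystander is moved by more than 20 mm (distance of any of bell, mini_box, timer, ribbon_spool, square_praline from where it was at the start of the episode above 0.02 m).
It also fails if it takes over 72 s, if anything falls off the work surface, if the arm or the gripper's body presses on something with over 40 N, if the wrist force passes 120 N, or if a joint passes its speed limit or range.

## Working session

There is one attempt and no reset: what is moved stays moved. The work goes in short steps, Python scripts to look and compute and a shell command to move; the robot and the scene stay as the last step left them, time stands still between calls to the robot, and variables do not carry over. Pictures are saved under pics/ and viewed, about 8 in all and at most 12, crops included, and the job is handed in when it is done.

```bash
ls; mkdir -p pics; python3 - <<'E'
from cell import monitor, imaging
import cv2,numpy as np
s=monitor.state(); print({k:np.round(v,3) for k,v in s.items()})
for n in("top","side"):
    d=imaging.snapshot(n); np.savez(n+".npz",**d); cv2.imwrite(f"pics/{n}0.png",d["img"][:,:,::-1])
    R=cv2.Rodrigues(np.array(d["rvec"]))[0]; print(n,d["fx"],d["cx"],d["cy"],-R.T@np.array(d["tvec"]).ravel(),R.round(2).tolist())
E
```

```text
pics
{'clock': np.float64(0.0), 'joints': array([ 1.147,  0.384,  0.016,  1.371, -0.006,  1.388, -0.047]), 'dq': array([-0.002,  0.001,  0.   , -0.001, -0.001, -0.002,  0.002]), 'effort': array([ 1.0000e-03, -6.2760e+01,  8.4400e-01, -3.7183e+01,  1.7000e-02,
        1.4000e-02,  0.0000e+00]), 'tcp_pos': array([ 0.221, -0.584,  0.252]), 'ee_rot': array([-3.089e+00, -5.630e-01,  1.000e-03]), 'wrist_force': array([-0.07 , -0.844,  1.056]), 'ft_torque': array([-0.006,  0.005,  0.012]), 'opening': np.float64(0.997)}
top 492.71021271264993 316.7694080054001 238.42055679686052 [ 0.24149918 -0.00443     1.48042881] [[0.02, -1.0, -0.0], [-0.98, -0.02, -0.2], [0.2, 0.0, -0.98]]
side 580.7641210201328 325.53045078365665 227.39258896452841 [-0.06217575  0.95304574  0.93301244] [[-0.85, -0.53, 0.01], [-0.32, 0.51, -0.8], [0.42, -0.68, -0.6]]
```

View pics/top0.png

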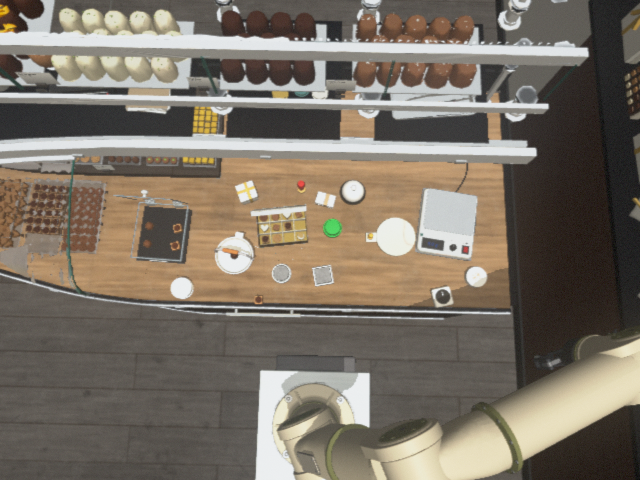

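View pics/side0.png

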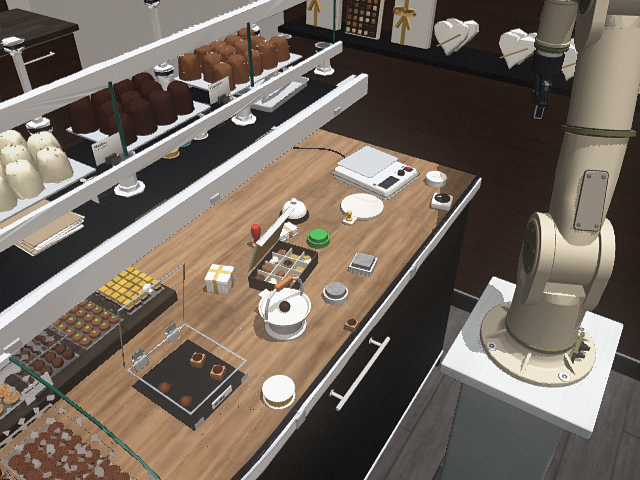

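Top view: dish at (235,253) with its grip along the image's columns, round pad (281,272), square pad (322,275), plate (396,237) with the post at (371,237). The green decoy pad is at (333,228), the bell at (352,190), and the timer (442,296) and spool (476,277) are off to the right. I'll measure these now.

```bash
cat > h.py <<'E'
import numpy as np,cv2
def cloud(d):
    v,u=np.mgrid[:480,:640]; z=d["z_map"]
    P=np.stack([(u-d["cx"])/d["fx"]*z,(v-d["cy"])/d["fy"]*z,z],-1).astype(float)
    R=cv2.Rodrigues(np.array(d["rvec"]))[0]
    W=(P-np.array(d["tvec"]).ravel())@R; W[z==0]=np.nan; return W
def ray(d,u,v,h):
    R=cv2.Rodrigues(np.array(d["rvec"]))[0];C=-R.T@np.array(d["tvec"]).ravel()
    r=R.T@np.array([(u-d["cx"])/d["fx"],(v-d["cy"])/d["fy"],1]);return (C+r*(h-C[2])/r[2])
def circ(m):
    cs=cv2.findContours(m.astype(np.uint8),cv2.RETR_EXTERNAL,cv2.CHAIN_APPROX_NONE)[0]
    return max(cs,key=cv2.contourArea)
E
python3 - <<'E'
from h import *
for n in("top","side"):
    d=dict(np.load(n+".npz"));W=cloud(d);hsv=cv2.cvtColor(d["img"],cv2.COLOR_RGB2HSV)
    X,Y,Z=W[...,0],W[...,1],W[...,2]
    print(n)
    def near(x,y,r):return np.hypot(X-x,Y-y)<r
    D={"top":[(235,253,.06),(281,272,.026),(322,275,.026),(396,237,.012),(371,237,.038)],"side":[(285,305,.06),(335,291,.026),(363,262,.026),(362,206,.012),(349,214,.038)]}[n]
    for u,v,h in D: print((u,v),ray(d,u,v,h).round(3),W[v,u].round(3))
    c=ray(d,D[0][0],D[0][1],.06)
    m=near(c[0],c[1],.07)&(Z>.1)&(Z<.15);print("handle",m.sum(),np.nanmean(W[m],0).round(4))
    g=m&(hsv[...,1]>90)
    if g.sum()>8:
        q=W[g];p=q[:,:2];cc=p.mean(0);_,s,vt=np.linalg.svd(p-cc);print("grip",g.sum(),q.mean(0).round(4),q.min(0).round(3),q.max(0).round(3),"axis",vt[0].round(3),np.degrees(np.arctan2(vt[0][1],vt[0][0])))
    for k,(u,v,h) in zip(("round","square","plate"),D[1:4]):
        c=ray(d,u,v,h); m=near(c[0],c[1],.075 if k=="plate" else .05)&(Z>h-.013+(.007 if k=="plate" else 0))&(Z<h+.012)&(hsv[...,1]<60)
        p=circ(m);q=np.array([ray(d,*x,h-(0 if k=="plate" else .01))[:2] for x in p[:,0]],np.float32)*1000
        print(k,m.sum(),"minrect",cv2.minAreaRect(q),"circ",cv2.minEnclosingCircle(q),"ell",cv2.fitEllipse(q),"meancloud",np.nanmean(W[m],0).round(4))
    m=near(*ray(d,*D[4])[:2],.03)&(Z>.025)&(Z<.05);print("post",m.sum(),np.nanmean(W[m],0).round(4))
E
python3 - <<'E'
import cv2;from h import *
a=np.load("top.npz")["img"][220:290,190:420,::-1];cv2.imwrite("pics/crop.png",cv2.resize(a,None,fx=3.4,fy=3.4,interpolation=cv2.INTER_CUBIC))
E
```

```text
top
(235, 253) [0.484 0.241 0.06 ] [0.473 0.229 0.125]
(281, 272) [0.436 0.107 0.026] [0.436 0.107 0.024]
(322, 275) [ 0.43  -0.015  0.026] [ 0.429 -0.015  0.029]
(396, 237) [ 0.553 -0.238  0.012] [ 0.553 -0.239  0.01 ]
(371, 237) [ 0.546 -0.159  0.038] [ 0.546 -0.16   0.036]
handle 113 [0.4774 0.2417 0.1247]
grip 63 [0.4777 0.242  0.1299] [0.47  0.223 0.119] [0.486 0.263 0.137] axis [-0.22  -0.976] -102.68572042872334
round 242 minrect ((434.112060546875, 107.25530242919922), (54.286346435546875, 53.903480529785156), 1.9529874324798584) circ ((434.008544921875, 107.25120544433594), 28.519681930541992) ell ((434.58465576171875, 106.97905731201172), (52.243682861328125, 53.34064865112305), 158.45950317382812) meancloud [0.434  0.107  0.0228]
square 306 minrect ((430.6015930175781, -16.454723358154297), (55.304019927978516, 55.837013244628906), 10.87166690826416) circ ((429.6817321777344, -17.115392684936523), 36.9168586730957) ell ((431.9028015136719, -17.270898818969727), (56.907325744628906, 62.81829071044922), 179.64663696289062) meancloud [ 0.4307 -0.0163  0.0225]
plate 1134 minre
[... 1091 characters left out ...]
231]
square 386 minrect ((429.06195068359375, -17.697582244873047), (56.36699676513672, 68.03083801269531), 12.037276268005371) circ ((429.00189208984375, -18.413820266723633), 40.21799087524414) ell ((429.4395446777344, -17.931364059448242), (64.33939361572266, 71.77323913574219), 21.211029052734375) meancloud [ 0.4258 -0.0098  0.0232]
plate 956 minrect ((555.3496704101562, -239.668212890625), (119.19697570800781, 165.20993041992188), 20.30290412902832) circ ((554.5557861328125, -240.29214477539062), 83.2432632446289) ell ((551.4288330078125, -240.2306365966797), (114.76526641845703, 145.6852569580078), 7.556225776672363) meancloud [ 0.5501 -0.2363  0.0133]
post 24 [ 0.5495 -0.1556  0.0346]
```

View pics/crop.png

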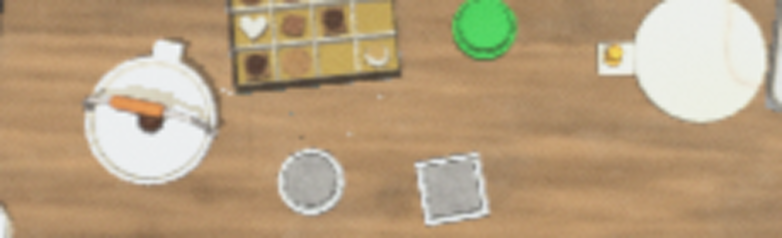

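The crop puts the lip at crop (170,48), up and to the right, so the dish yaw is about -11°. The pads are at about (0.434,0.107) and (0.430,-0.017), the plate at (0.553,-0.237), and the post lies along about +y. I'll turn the tool first, then go around the base.

```bash
cat > to.py <<'E'
import sys,numpy as np
from scipy.spatial.transform import Rotation as Ro
from cell import monitor
s=monitor.state();R=Ro.from_rotvec(s["ee_rot"]).as_matrix();p=np.array(s["tcp_pos"])
print("t",round(s["clock"],2),"p",p.round(4),"xyaw %.1f tilt %.2f"%(np.degrees(np.arctan2(R[1,0],R[0,0])),np.degrees(np.arccos(-R[2,2]))),"F",np.round(s["wrist_force"],2),"q7 %.2f"%s["joints"][6],"op %.3f"%s["opening"])
for a in sys.argv[1:]:
    g=np.array([float(v) for v in a.split(",")]);print("to",a,"mm",((g-p)@R*1000).round(1));p=g
E
python3 -m inch '[[0,0,0,-7.25,100],[0,0,0,-7.25,100],[0,0,0,-7.25,100],[0,0,0,-7.25,100],[0,0,0,-7.25,100],[0,0,0,-7.25,100],[0,0,0,-7.25,100],[0,0,0,-7.25,100]]' 25; python3 to.py 0.48,-0.25,0.26 0.478,0.243,0.26
```

```text
clock: 0.9
tcp_pos: [0.2205, -0.5845, 0.2527]
ee_rot: [-2.424, -1.997, -0.001]
wrist_force: [0.1, 0.3, -0.3]
opening: 1.002
t 0.9 p [ 0.2205 -0.5845  0.2527] xyaw 79.0 tilt 0.07 F [ 0.13  0.28 -0.27] q7 0.93 op 1.002
to 0.48,-0.25,0.26 mm [377.9 190.7  -7. ]
to 0.478,0.243,0.26 mm [483.5 -96.2   0.6]
```

```bash
python3 -m inch '[[25,12,0,0,100],[45,23,-1,0,100],[45,23,-1,0,100],[45,23,-1,0,100],[45,23,-1,0,100],[45,23,-1,0,100],[45,23,-1,0,100],[45,23,-1,0,100]]'; python3 -m inch '[[38,18,0,0,100],[45,-5,0,0,100],[45,-10,0,0,100],[45,-10,0,0,100],[45,-10,0,0,100],[45,-10,0,0,100],[45,-10,0,0,100],[45,-10,0,0,100]]';python3 to.py 0.478,0.243,0.25
```

```text
clock: 1.7
tcp_pos: [0.4554, -0.2865, 0.2601]
ee_rot: [-2.43, -1.991, 0.0]
wrist_force: [0.7, -0.4, -0.2]
opening: 1.001
clock: 2.5
tcp_pos: [0.4773, 0.0687, 0.2601]
ee_rot: [2.43, 1.991, -0.0]
wrist_force: [1.1, -0.2, 0.4]
opening: 1.0
t 2.5 p [0.4773 0.0687 0.2601] xyaw 78.7 tilt 0.02 F [ 1.08 -0.21  0.36] q7 -0.47 op 1.000
to 0.478,0.243,0.25 mm [171.  -33.6  10.1]
```

```bash
python3 -m inch '[[40,-8,0,0,100],[40,-8,0,0,100],[40,-8,0,0,100],[30,-6,0,0,100],[15,-3,0,0,100],[6,-1,0,0,100],[0,0,0,0,100],[0,0,0,0,100]]';python3 to.py; python3 - <<'E'
from cell import monitor,imaging
import numpy as np,cv2
s=monitor.state();d=imaging.snapshot("wrist");np.savez("w1.npz",p=s["tcp_pos"],r=s["ee_rot"],**d)
cv2.imwrite("pics/w1.png",d["img"][:,:,::-1]);print(d["fx"],np.round(d["hand_eye"],3))
E
```

```text
clock: 3.3
tcp_pos: [0.4785, 0.2401, 0.26]
ee_rot: [2.431, 1.989, -0.001]
wrist_force: [-0.3, -0.5, -0.8]
opening: 0.999
t 3.3 p [0.4785 0.2401 0.26  ] xyaw 78.6 tilt 0.05 F [-0.26 -0.47 -0.78] q7 -0.87 op 0.999
430.9284323768684 [[ 0.001 -0.962 -0.272  0.069]
 [ 1.     0.001  0.001  0.   ]
 [-0.001 -0.272  0.962 -0.12 ]
 [ 0.     0.     0.     1.   ]]
```

View pics/w1.png

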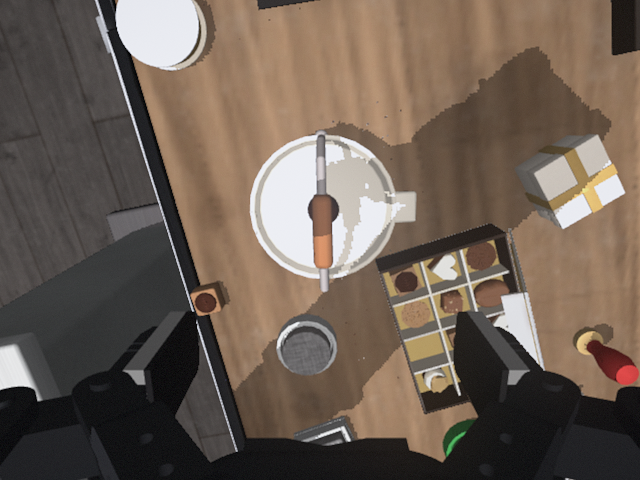

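The wrist view shows the grip bar from (319,195) to (323,268), almost along the image columns. The ball is at (323,208), the lip on the right at (405,207), and the round pad at (307,346). Next I'll compute the grip pose in tool coordinates.

```bash
cat >> h.py <<'E'
from scipy.spatial.transform import Rotation as Ro
def wray(d,uv,h):
    "pixels Nx2 of wrist shot -> world points on plane z=h"
    R=Ro.from_rotvec(d["r"]).as_matrix();T=np.eye(4);T[:3,:3]=R;T[:3,3]=d["p"];T=T@d["hand_eye"]
    uv=np.atleast_2d(uv);r=np.c_[(uv[:,0]-d["cx"])/d["fx"],(uv[:,1]-d["cy"])/d["fy"],np.ones(len(uv))]@T[:3,:3].T
    return T[:3,3]+r*((h-T[2,3])/r[:,2])[:,None]
E
python3 - <<'E'
from h import *
d=dict(np.load("w1.npz"));im=d["img"];hsv=cv2.cvtColor(im,cv2.COLOR_RGB2HSV)
b=np.zeros((480,640),bool);b[185:275,305:340]=1
g=b&(hsv[...,1]>120)&(hsv[...,2]>90)&(hsv[...,0]<20)
c=circ(g);r=cv2.minAreaRect(c);print("px",r)
z=d["z_map"][g];print("z grip cam",np.median(z[z>0]))
q=wray(d,c[:,0].astype(float),.132)[:,:2];r=cv2.minAreaRect((q*1000).astype(np.float32));print("grip rect",r,len(q))
_,_,vt=np.linalg.svd(q-q.mean(0));print("axis deg",np.degrees(np.arctan2(vt[0][1],vt[0][0])))
# handle posts ends at the two extreme ends, rim
e=wray(d,[[321,134],[324,289]],.06);print("posts",e.round(4),np.degrees(np.arctan2(*(e[0]-e[1])[:2][::-1])))
m=(hsv[...,1]<60)&(hsv[...,2]>110);m[:120]=0;m[285:]=0;m[:,:245]=0;m[:,420:]=0
m=cv2.morphologyEx(m.astype(np.uint8),cv2.MORPH_CLOSE,np.ones((9,9)))
c=circ(m);q=(wray(d,c[:,0].astype(float),.06)[:,:2]*1000).astype(np.float32)
q=q[np.hypot(*(q-np.median(q,0)).T)<62];print("rim ell",cv2.fitEllipse(q))
lip=wray(d,[[415,207]],.0555);print("lip",lip.round(4))
m=(hsv[...,1]<60)&(hsv[...,2]>60);m[:315]=0;m[377:]=0;m[:,:270]=0;m[:,340:]=0
c=circ(m);q=(wray(d,c[:,0].astype(float),.016)[:,:2]*1000).astype(np.float32);print("round pad",cv2.minEnclosingCircle(q),cv2.fitEllipse(q))
E
```

```text
px ((322.5, 251.0), (32.0, 17.0), 90.0)
z grip cam 0.26058215
grip rect ((475.36053466796875, 233.44534301757812), (20.114580154418945, 10.249870300292969), 78.82587432861328) 90
axis deg -100.25001902853654
posts [[0.487  0.2986 0.06  ]
 [0.4654 0.1808 0.06  ]] 79.60608282053786
rim ell ((478.6432189941406, 243.57151794433594), (111.02076721191406, 114.66289520263672), 81.27240753173828)
lip [[0.5465 0.2312 0.0555]]
round pad ((434.60467529296875, 111.2613296508789), 32.31570053100586) ((434.3947448730469, 110.89359283447266), (57.2529182434082, 63.76423645019531), 162.3494873046875)
```

```bash
python3 -m inch '[[3,-1,10,-0.8,100],[0,0,20,0,100],[0,0,25,0,100],[0,0,25,0,100],[0,0,20,0,100],[0,0,10,0,100],[0,0,0,0,100],[0,0,0,0,100]]';python3 to.py 0.478,0.243,0.127; python3 - <<'E'
from cell import monitor,imaging
import numpy as np,cv2
d=imaging.snapshot("side");cv2.imwrite("pics/s1.png",cv2.resize(d["img"][200:350,200:360,::-1],None,fx=4,fy=4));
d=imaging.snapshot("wrist");cv2.imwrite("pics/w2.png",d["img"][:,:,::-1])
E
```

```text
clock: 4.15
tcp_pos: [0.4781, 0.2446, 0.1508]
ee_rot: [2.416, 2.008, 0.001]
wrist_force: [-0.6, -0.3, -0.5]
opening: 1.001
t 4.15 p [0.4781 0.2446 0.1508] xyaw 79.5 tilt 0.04 F [-0.65 -0.26 -0.54] q7 -0.93 op 1.001
to 0.478,0.243,0.127 mm [-1.6  0.2 23.8]
```

View pics/w2.png

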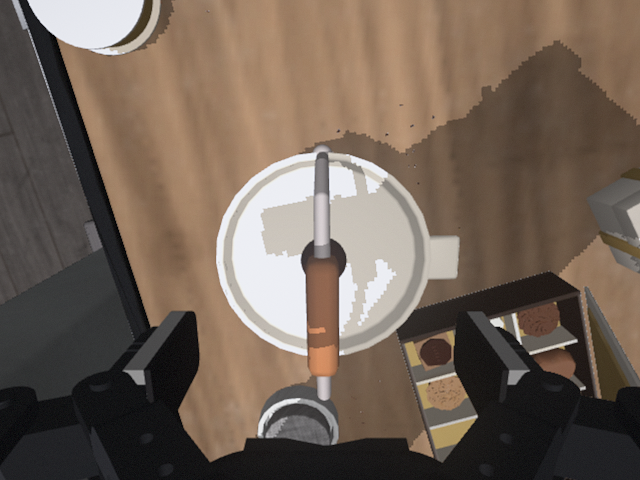

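The bar (column 323) sits centred between the fingers (190 and 462) and is parallel to the columns. I'll lower the tool and close.

```bash
python3 -m inch '[[-1,0,8,0,100],[0,0,10,0,100],[0,0,5,0,100],[0,0,1,0,60],[0,0,0,0,40],[0,0,0,0,30],[0,0,0,0,25],[0,0,0,0,20]]' 30; python3 to.py 0.478,0.243,0.127;python3 -m inch '[[0,0,0,0,15],[0,0,0,0,11],[0,0,0,0,7],[0,0,0,0,3],[0,0,0,0,0],[0,0,0,0,0],[0,0,0,0,0],[0,0,0,0,0]]' 30; python3 to.py 0.478,0.243,0.127
```

```text
clock: 5.05
tcp_pos: [0.4778, 0.2436, 0.1265]
ee_rot: [2.416, 2.008, 0.001]
wrist_force: [0.2, -0.2, 0.5]
opening: 0.201
t 5.05 p [0.4778 0.2436 0.1265] xyaw 79.5 tilt 0.03 F [ 0.23 -0.24  0.47] q7 -0.94 op 0.201
to 0.478,0.243,0.127 mm [-0.6  0.4 -0.5]
clock: 5.85
tcp_pos: [0.4776, 0.2436, 0.1264]
ee_rot: [-2.416, -2.008, -0.0]
wrist_force: [-2.7, -0.1, 4.0]
opening: 0.134
t 5.85 p [0.4776 0.2436 0.1264] xyaw 79.5 tilt 0.01 F [-2.72 -0.07  3.98] q7 -0.94 op 0.134
to 0.478,0.243,0.127 mm [-0.5  0.6 -0.6]
```

```bash
python3 -m inch '[[0,0,0,0,0],[0,0,-1,0,0],[0,0,-3,0,0],[0,0,-5,0,0],[0,0,-7,0,0],[0,0,-8,0,0],[0,0,-8,0,0],[0,0,-7,0,0]]' 45;python3 -m inch '[[0,0,-7,0,0],[0,0,-6,0,0],[0,0,-4,0,0],[0,0,-2,0,0],[0,0,0,0,0],[0,0,0,0,0],[0,0,0,0,0],[0,0,0,0,0]]'; python3 to.py 0.434,0.108,0.185; python3 - <<'E'
from cell import monitor,imaging
import numpy as np,cv2
s=monitor.state();d=imaging.snapshot("wrist");np.savez("w3.npz",p=s["tcp_pos"],r=s["ee_rot"],**d)
e=imaging.snapshot("side");np.savez("s3.npz",**e)
a=cv2.resize(d["img"],(533,400));b=cv2.resize(e["img"][180:380,200:390],(266,280));c=np.zeros((400,800,3),np.uint8);c[:,:533]=a;c[:280,533:799]=b
cv2.imwrite("pics/w3.png",c[:,:,::-1])
E
```

```text
clock: 6.65
tcp_pos: [0.4778, 0.2437, 0.1663]
ee_rot: [2.416, 2.008, 0.001]
wrist_force: [-0.1, -0.6, -1.9]
opening: 0.132
clock: 7.45
tcp_pos: [0.4775, 0.2435, 0.184]
ee_rot: [-2.416, -2.008, 0.001]
wrist_force: [0.0, 0.4, -1.6]
opening: 0.131
t 7.45 p [0.4775 0.2435 0.184 ] xyaw 79.5 tilt 0.02 F [ 0.04  0.36 -1.61] q7 -0.90 op 0.131
to 0.434,0.108,0.185 mm [-141.1  -18.    -1. ]
```

View pics/w3.png

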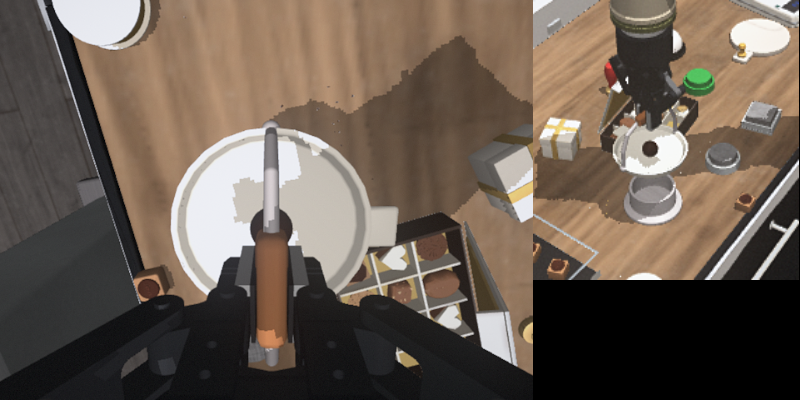

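The dish is held level, with the ball in the middle in both views. I'll carry it to the round pad.

```bash
python3 -m inch '[[-1,0,0,0,0],[-3,-0.5,0,0,0],[-5,-0.5,0,0,0],[-7,-1,0,0,0],[-9,-1,0,0,0],[-11,-1.5,0,0,0],[-13,-1.5,0,0,0],[-15,-2,0,0,0]]';python3 -m inch '[[-15,-2,0,0,0],[-14,-2,0,0,0],[-12,-1.5,0,0,0],[-11,-1.5,0,0,0],[-9,-1,0,0,0],[-7,-1,0,0,0],[-5,-0.5,0,0,0],[-3,-0.5,0,0,0]]'; python3 -m inch '[[-1,0,0,0,0],[0,0,1,0,0],[0,0,3,0,0],[0,0,5,0,0],[0,0,6,0,0],[0,0,6,0,0],[0,0,4,0,0],[0,0,2,0,0]]'; python3 to.py 0.4345,0.108,0.1405; python3 - <<'E'
from cell import monitor,imaging
import numpy as np,cv2
s=monitor.state();d=imaging.snapshot("side")
t=imaging.snapshot("top");np.savez("t4.npz",**t);np.savez("s4.npz",**d)
b=cv2.resize(d["img"][180:380,220:420],(390,390));a=cv2.resize(t["img"][200:330,200:330],(390,390))
cv2.imwrite("pics/s4.png",np.hstack([a,b])[:,:,::-1])
E
```

```text
clock: 8.35
tcp_pos: [0.4577, 0.181, 0.1843]
ee_rot: [2.416, 2.008, 0.0]
wrist_force: [0.1, -0.2, -1.6]
opening: 0.129
clock: 9.15
tcp_pos: [0.4342, 0.1088, 0.1843]
ee_rot: [2.416, 2.008, 0.0]
wrist_force: [-0.6, -0.1, -1.9]
opening: 0.13
clock: 9.95
tcp_pos: [0.4339, 0.1082, 0.1566]
ee_rot: [-2.415, -2.008, 0.001]
wrist_force: [-0.0, 0.1, -1.5]
opening: 0.135
t 9.95 p [0.4339 0.1082 0.1566] xyaw 79.5 tilt 0.05 F [-0.04  0.08 -1.53] q7 -0.58 op 0.135
to 0.4345,0.108,0.1405 mm [-0.   0.7 16.1]
```

View pics/s4.png

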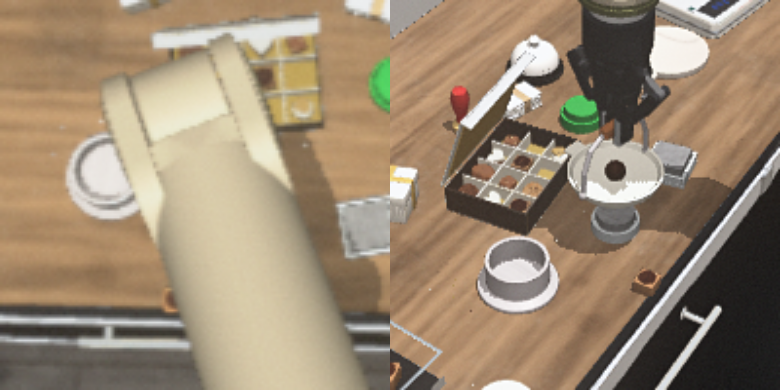

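The foot hangs right over the round pad, and the ball is still in the middle. Next is a slow press.

```bash
python3 -m inch '[[0,0.5,1,0,0],[0,0,2,0,0],[0,0,3,0,0],[0,0,3,0,0],[0,0,2,0,0],[0,0,2,0,0],[0,0,1,0,0],[0,0,1,0,0]]'; python3 -m inch '[[0,0,1,0,0],[0,0,1,0,0],[0,0,1,0,0],[0,0,1,0,0],[0,0,1,0,0],[0,0,0.5,0,0],[0,0,0,0,0],[0,0,0,0,0]]';python3 to.py
```

```text
clock: 10.85
tcp_pos: [0.4347, 0.1081, 0.1422]
ee_rot: [-2.416, -2.008, -0.0]
wrist_force: [-0.2, 0.6, -2.3]
opening: 0.134
clock: 11.65
tcp_pos: [0.4347, 0.1081, 0.1369]
ee_rot: [2.416, 2.008, 0.0]
wrist_force: [-1.6, -0.3, 0.5]
opening: 0.134
t 11.65 p [0.4347 0.1081 0.1369] xyaw 79.5 tilt 0.02 F [-1.58 -0.3   0.5 ] q7 -0.60 op 0.134
```

```bash
python3 -m inch '[[0,0,0.5,0,0],[0,0,0.5,0,0],[0,0,0.5,0,0],[0,0,0.5,0,0],[0,0,0,0,0],[0,0,0,0,0],[0,0,0,0,0],[0,0,0,0,0]]';for i in 1 2 3; do python3 to.py;done
```

```text
clock: 12.45
tcp_pos: [0.4347, 0.1081, 0.1348]
ee_rot: [-2.416, -2.008, -0.0]
wrist_force: [-0.8, 0.1, 1.4]
opening: 0.135
t 12.45 p [0.4347 0.1081 0.1348] xyaw 79.5 tilt 0.01 F [-0.81  0.11  1.41] q7 -0.60 op 0.135
t 12.45 p [0.4347 0.1081 0.1348] xyaw 79.5 tilt 0.01 F [-0.81  0.11  1.41] q7 -0.60 op 0.135
t 12.45 p [0.4347 0.1081 0.1348] xyaw 79.5 tilt 0.01 F [-0.81  0.11  1.41] q7 -0.60 op 0.135
```

```bash
python3 -m inch '[[0,0,0.5,0,0],[0,0,0.2,0,0],[0,0,0,0,0],[0,0,0,0,0],[0,0,0,0,0],[0,0,0,0,0],[0,0,0,0,0],[0,0,0,0,0]]'; python3 - <<'E'
from h import *
from cell import imaging
d=imaging.snapshot("side");cv2.imwrite("pics/s5.png",cv2.resize(d["img"][200:320,260:400,::-1],None,fx=5,fy=5))
E
```

```text
clock: 13.25
tcp_pos: [0.4347, 0.1081, 0.1341]
ee_rot: [-2.416, -2.008, -0.0]
wrist_force: [-0.1, 0.1, 2.1]
opening: 0.128
```

View pics/s5.png

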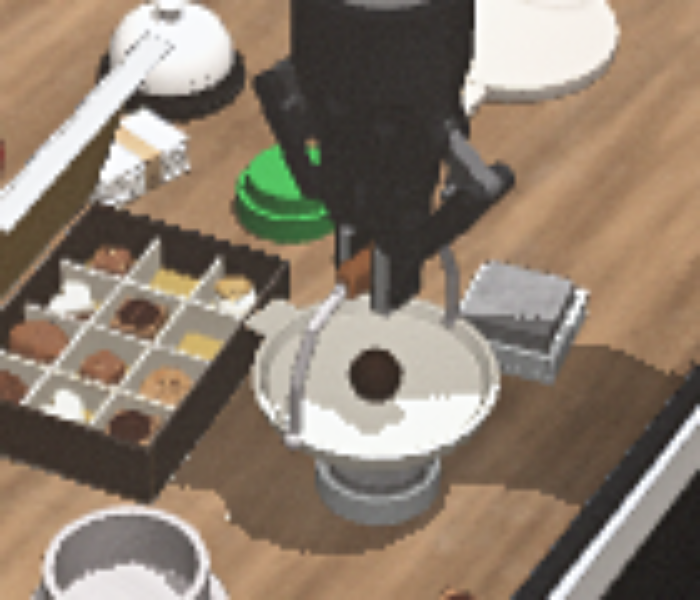

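The pad is pressed about 5 mm (3.7 N over the hanging weight), the dish is level and the ball is centred. I'll lift and carry it to the square pad.

```bash
python3 -m inch '[[0,0,-1,0,0],[0,0,-2,0,0],[0,0,-4,0,0],[0,0,-6,0,0],[0,0,-8,0,0],[0,0,-6,0,0],[0,0,-4,0,0],[0,0,-2,0,0]]'; python3 to.py 0.430,-0.017,0.165
```

```text
clock: 14.1
tcp_pos: [0.4348, 0.1081, 0.1676]
ee_rot: [2.416, 2.008, 0.001]
wrist_force: [-0.1, -0.7, -1.8]
opening: 0.133
t 14.1 p [0.4348 0.1081 0.1676] xyaw 79.5 tilt 0.04 F [-0.12 -0.72 -1.84] q7 -0.57 op 0.133
to 0.430,-0.017,0.165 mm [-123.9   18.1    2.6]
```

```bash
python3 -m inch '[[-1,0,0,0,0],[-3,0.5,0,0,0],[-5,0.5,0,0,0],[-7,1,0,0,0],[-9,1.5,0,0,0],[-11,1.5,0,0,0],[-13,2,0,0,0],[-14,2,0,0,0]]';python3 -m inch '[[-14,2,0,0,0],[-12,2,0,0,0],[-11,1.5,0,0,0],[-9,1.5,0,0,0],[-7,1,0,0,0],[-5,0.5,0,0,0],[-2,0.5,0,0,0],[-1,0,0,0,0]]'; python3 to.py 0.430,-0.017,0.1405;python3 - <<'E'
from h import *
from cell import imaging
d=imaging.snapshot("side");np.savez("s6.npz",**d);cv2.imwrite("pics/s6.png",cv2.resize(d["img"][180:320,280:440,::-1],None,fx=4,fy=4))
E
```

```text
clock: 14.9
tcp_pos: [0.4319, 0.0433, 0.167]
ee_rot: [-2.416, -2.008, 0.0]
wrist_force: [0.4, 0.1, -1.8]
opening: 0.13
clock: 15.7
tcp_pos: [0.4297, -0.017, 0.1671]
ee_rot: [-2.416, -2.008, -0.0]
wrist_force: [-0.3, 0.2, -1.9]
opening: 0.132
t 15.7 p [ 0.4297 -0.017   0.1671] xyaw 79.5 tilt 0.01 F [-0.32  0.21 -1.89] q7 -0.25 op 0.132
to 0.430,-0.017,0.1405 mm [ 0.1  0.2 26.6]
```

View pics/s6.png

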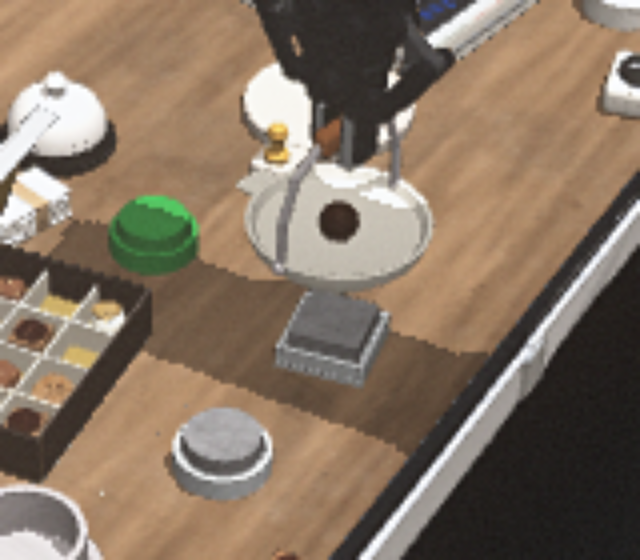

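The dish is over the square pad, level, with the ball centred. Now I'll press it the same way, down to TCP z of about 0.134.

```bash
python3 -m inch '[[0,0,1,0,0],[0,0,3,0,0],[0,0,5,0,0],[0,0,6,0,0],[0,0,5,0,0],[0,0,3,0,0],[0,0,2,0,0],[0,0,1,0,0]]'; python3 -m inch '[[0,0,1,0,0],[0,0,1,0,0],[0,0,1,0,0],[0,0,1,0,0],[0,0,1,0,0],[0,0,0.5,0,0],[0,0,0,0,0],[0,0,0,0,0]]';python3 -m inch '[[0,0,0.5,0,0],[0,0,0.5,0,0],[0,0,0.5,0,0],[0,0,0,0,0],[0,0,0,0,0],[0,0,0,0,0],[0,0,0,0,0],[0,0,0,0,0]]';python3 to.py
```

```text
clock: 16.55
tcp_pos: [0.4296, -0.0171, 0.1408]
ee_rot: [-2.416, -2.008, 0.0]
wrist_force: [-0.1, 0.4, -1.6]
opening: 0.134
clock: 17.35
tcp_pos: [0.4298, -0.0171, 0.1357]
ee_rot: [2.416, 2.008, 0.0]
wrist_force: [-0.9, 0.4, 1.1]
opening: 0.131
clock: 18.15
tcp_pos: [0.4297, -0.0171, 0.1341]
ee_rot: [2.416, 2.008, 0.0]
wrist_force: [-0.6, -0.8, 1.7]
opening: 0.133
t 18.15 p [ 0.4297 -0.0171  0.1341] xyaw 79.5 tilt 0.01 F [-0.6  -0.8   1.66] q7 -0.28 op 0.133
```

Δ is about 3.4 N, so the square pad is down roughly 5 mm. I'll lift, and refine the plate's centre from the first top image.

```bash
python3 -m inch '[[0,0,-1,0,0],[0,0,-2,0,0],[0,0,-4,0,0],[0,0,-6,0,0],[0,0,-8,0,0],[0,0,-10,0,0],[0,0,-12,0,0],[0,0,-13,0,0]]';python3 -m inch '[[0,0,-12,0,0],[0,0,-10,0,0],[0,0,-7,0,0],[0,0,-4,0,0],[0,0,-2,0,0],[0,0,-1,0,0],[0,0,0,0,0],[0,0,0,0,0]]'; python3 - <<'E'
from h import *
from scipy.optimize import least_squares
d=dict(np.load("top.npz"));hsv=cv2.cvtColor(d["img"],cv2.COLOR_RGB2HSV)
m=(hsv[...,1]<50)&(hsv[...,2]>150);m[:212]=0;m[262:]=0;m[:,:360]=0;m[:,418:]=0
c=circ(m);q=np.array([ray(d,*x,.012)[:2] for x in c[:,0].astype(float)])
q=q[(q[:,1]<-.19)&(c[:,0,0]<415)]
r=least_squares(lambda p:np.hypot(*(q-p[:2]).T)-p[2],[.553,-.238,.06],loss="soft_l1",f_scale=.002);print(r.x.round(4),np.abs(r.fun).max())
y=(hsv[...,1]>110)&(hsv[...,0]>18)&(hsv[...,0]<35);y[:225]=0;y[248:]=0;y[:,:362]=0;y[:,380:]=0
v,u=np.nonzero(y);p=ray(d,u.mean(),v.mean(),.034);print("post",len(u),p.round(4),np.degrees(np.arctan2(*(p[:2]-r.x[:2])[::-1])),np.hypot(*(p[:2]-r.x[:2])))
E
python3 to.py 0.5535,-0.238,0.226
```

```text
clock: 18.95
tcp_pos: [0.4297, -0.0171, 0.1912]
ee_rot: [2.416, 2.008, 0.0]
wrist_force: [0.9, -0.0, -1.7]
opening: 0.131
clock: 19.75
tcp_pos: [0.4295, -0.0171, 0.2257]
ee_rot: [-2.415, -2.008, 0.0]
wrist_force: [-0.4, -0.1, -1.1]
opening: 0.129
[ 0.5552 -0.2358  0.0586] 0.0023099160258401308
post 22 [ 0.5506 -0.1573  0.034 ] 93.40268213771235 0.07871619550633645
t 19.75 p [ 0.4295 -0.0171  0.2257] xyaw 79.5 tilt 0.04 F [-0.36 -0.11 -1.06] q7 -0.21 op 0.129
to 0.5535,-0.238,0.226 mm [-194.5  162.3   -0.4]
```

```bash
python3 -m inch '[[-1,1,0,0,0],[-3,2.5,0,0,0],[-4,3.5,0,0,0],[-6,5,0,0,0],[-7,6,0,0,0],[-8,7,0,0,0],[-9,7.5,0,0,0],[-10,8.5,0,0,0]]';python3 -m inch '[[-12,10,0,0,0],[-12,10,0,0,0],[-12,10,0,0,0],[-12,10,0,0,0],[-12,10,0,0,0],[-12,10,0,0,0],[-12,10,0,0,0],[-12,10,0,0,0]]';python3 -m inch '[[-10,8.5,0,0,0],[-9,7.5,0,0,0],[-8,7,0,0,0],[-7,6,0,0,0],[-6,5,0,0,0],[-4,3.5,0,0,0],[-3,2.5,0,0,0],[-1,1.5,0,0,0]]';python3 to.py 0.555,-0.236,0.226;python3 - <<'E'
from h import *
from cell import imaging
d=imaging.snapshot("side");np.savez("s7.npz",**d);cv2.imwrite("pics/s7.png",cv2.resize(d["img"][130:270,280:440,::-1],None,fx=4,fy=4))
E
```

```text
clock: 20.55
tcp_pos: [0.4617, -0.0728, 0.226]
ee_rot: [-2.416, -2.008, -0.0]
wrist_force: [-0.4, 1.3, -0.4]
opening: 0.132
clock: 21.35
tcp_pos: [0.5229, -0.182, 0.226]
ee_rot: [-2.416, -2.008, 0.0]
wrist_force: [-0.1, 0.7, -1.6]
opening: 0.131
clock: 22.15
tcp_pos: [0.5545, -0.2357, 0.226]
ee_rot: [-2.416, -2.008, -0.0]
wrist_force: [-1.0, -0.3, -1.1]
opening: 0.13
t 22.15 p [ 0.5545 -0.2357  0.226 ] xyaw 79.5 tilt 0.01 F [-1.   -0.33 -1.08] q7 0.05 op 0.130
to 0.555,-0.236,0.226 mm [-0.2  0.6  0. ]
```

View pics/s7.png

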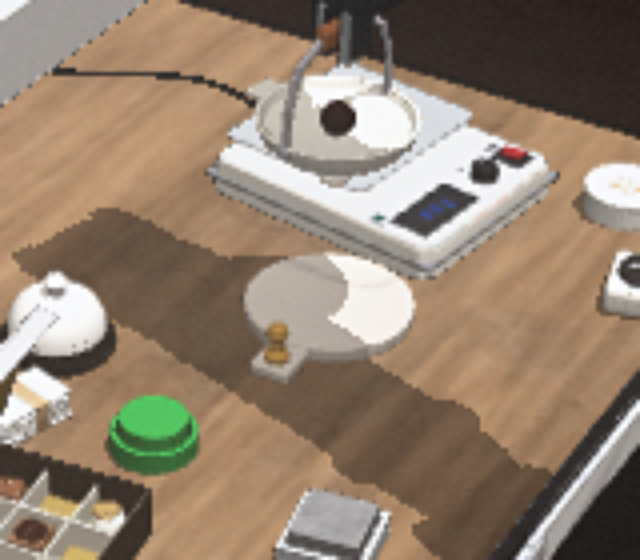

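The dish is unturned and level over the plate, with the ball centred. I'll hold briefly, then turn it about 103° anticlockwise.

```bash
python3 -m inch '[[0,0,0,0,0],[0,0.5,0,0,0],[0,0,0,-1,0],[0,0,0,-2,0],[0,0,0,-3,0],[0,0,0,-4,0],[0,0,0,-5,0],[0,0,0,-5,0]]';python3 -m inch '[[0,0,0,-5,0],[0,0,0,-5,0],[0,0,0,-5,0],[0,0,0,-5,0],[0,0,0,-5,0],[0,0,0,-5,0],[0,0,0,-5,0],[0,0,0,-5,0]]';python3 -m inch '[[0,0,0,-5,0],[0,0,0,-5,0],[0,0,0,-5,0],[0,0,0,-5,0],[0,0,0,-5,0],[0,0,0,-4,0],[0,0,0,-4,0],[0,0,0,-3,0]]';python3 -m inch '[[0,0,0,-3,0],[0,0,0,-2,0],[0,0,0,-1,0],[0,0,0,-1,0],[0,0,0,0,0],[0,0,0,0,0],[0,0,0,0,0],[0,0,0,0,0]]';python3 to.py 0.555,-0.236,0.226;python3 - <<'E'
from h import *
from cell import imaging,monitor
s=monitor.state();w=imaging.snapshot("wrist");np.savez("w8.npz",p=s["tcp_pos"],r=s["ee_rot"],**w)
d=imaging.snapshot("side");np.savez("s8.npz",**d);b=cv2.resize(d["img"][130:270,290:430],(400,400))
cv2.imwrite("pics/s8.png",np.hstack([cv2.resize(w["img"],(400,300)),b[50:350]])[:,:,::-1])
E
```

```text
clock: 23.0
tcp_pos: [0.5548, -0.2355, 0.2261]
ee_rot: [2.025, 2.402, 0.0]
wrist_force: [0.4, 0.3, -1.3]
opening: 0.127
clock: 23.8
tcp_pos: [0.5548, -0.2355, 0.2262]
ee_rot: [1.081, 2.95, -0.0]
wrist_force: [-0.3, 0.1, -2.3]
opening: 0.13
clock: 24.6
tcp_pos: [0.5548, -0.2356, 0.2261]
ee_rot: [0.118, 3.139, -0.0]
wrist_force: [-0.0, 0.2, -1.8]
opening: 0.129
clock: 25.4
tcp_pos: [0.5549, -0.2356, 0.226]
ee_rot: [-0.068, 3.141, 0.0]
wrist_force: [-0.5, 0.3, -1.2]
opening: 0.133
t 25.4 p [ 0.5549 -0.2356  0.226 ] xyaw -177.5 tilt 0.00 F [-0.52  0.28 -1.17] q7 1.75 op 0.133
to 0.555,-0.236,0.226 mm [-0.1 -0.4  0. ]
```

View pics/s8.png

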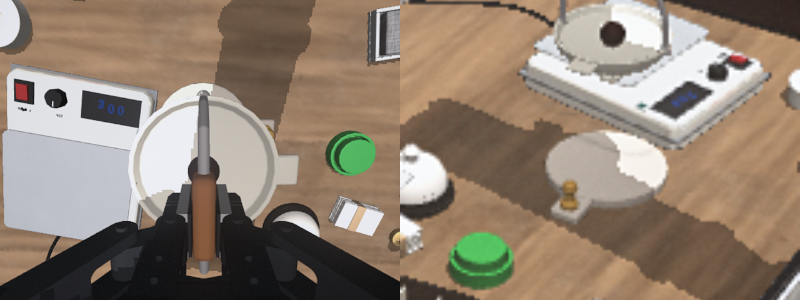

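The dish is level, its lip points to the post's side and the ball looks central. One numeric check before I hand it in.

```bash
python3 - <<'E'
from h import *
w=dict(np.load("w8.npz"));print("lip wrist",wray(w,[[477,269]],.1555).round(4),"mark ~",[round(.555+.07*np.cos(np.radians(93)),4),round(-.236+.07*np.sin(np.radians(93)),4)])
d=dict(np.load("s8.npz"));hsv=cv2.cvtColor(d["img"],cv2.COLOR_RGB2HSV)
b=(hsv[...,2]<75).astype(np.uint8);b[:147]=0;b[175:]=0;b[:,:350]=0;b[:,380:]=0
c=circ(b);(u,v),r=cv2.minEnclosingCircle(c);print("ball px",u,v,r,"world",ray(d,u,v,.158).round(4))
from cell import monitor
s=monitor.state();print(s["clock"],s["opening"],np.abs(s["dq"]).max())
E
```

```text
lip wrist [[ 0.5499 -0.1654  0.1555]] mark ~ [np.float64(0.5513), np.float64(-0.1661)]
ball px 363.9634094238281 159.06097412109375 4.173795223236084 world [ 0.5556 -0.2375  0.158 ]
25.5 0.12831581986218385 0.002441850224996879
```

```bash
python3 -c "
from cell import env
print(env.finish_job())"
```

```text
the job is handed in; nothing more can be done
None
```

I took the dish off its stand by the grip bar and pressed its foot on the round pad, then the square pad. I carried it unturned to about 10 cm above the plate, turned it about 103° anticlockwise, and handed the job in at about 25.5 s, still holding it.

- **Pad presses:** wrist force rose about 3.7 N on the round pad and 3.4 N on the square one. By the given spring that is about 5 mm each. This is inferred from force and height, as I could not read the pad joints directly.
- **Final position:** the gripper is within about 1 mm of the plate's axis as I measured it. The foot is about 0.11 m above the worktop.
- **Lip and level:** the lip end measures within 2 mm of its mark towards the post. The tool reads level to within 0.1°, and the joints are still.
- **Ball:** it measures within 2 mm of the dish's middle, and looked centred in every view along the way.
- **Bystanders:** the arm never came near any of them, and those in view looked unmoved. I did not measure them again at the end.
- **Disagreement:** the plate's centre came out 2–4 mm apart between the top and side views, well inside the 20 mm tolerance. No check failed, and the hand-in reports no verdict.

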